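# Set the timer and hold a garlic bulb over the burner in the tongs

## Task

The garlic bulb on the steel tray is to be roasted for four minutes: turn the dial of the click timer to 4, then take the kitchen tongs and close their jaws on the garlic, without touching it with the gripper itself. Carry it to the right burner and finish holding it there in the squeezed tongs, still, level and centred over the burner, clear of the pan support but no more than about 15 cm above it; do not let go at the end. Leave the lemon on the tray and the teaspoon, matchbox and spice jar where they are.

Things in the scene. Friction and masses are not known exactly. Their poses are not given: they have to be found in the camera images.
- tray: fixed flat stainless tray, 340 (x) x 320 (y) mm with an 11 mm rim, laid over the unused left burner; its inner floor is 3 mm above this origin (world z = 0.037), the rim top 11 mm above it
- tongs: loose spring kitchen tongs, about 240 mm long with the tail ring, 24 mm tall, 105 g, lying flat. Origin: on the centre line between the two black grips, at the underside; x points to the jaws, y to the left arm, z up. The arms hinge about a pin at x = -85 mm, are geared to move alike, and a spring holds them wide open. Balance point about 2 mm ahead of the origin
- tongs_left: left arm of the tongs (steel, black grip and black scalloped jaw); origin on the hinge pin at the underside, axes like those of the tongs when open; closing turns it clockwise seen from above, by up to 0.185 rad
- tongs_right: right arm of the tongs, mirror of the left one; closing turns it anticlockwise
- tongs_grip (a point): point between the two black grips, 12 mm above the underside; axes as the tongs. Grip shells run 30 mm either way along x, 22 mm tall; open, they measure 60 mm over their outer faces here, each face splayed 0.085 rad (wider towards the jaws). Squeezing them closes the jaws: 6.5 N a side starts, 8 N holds them 46 mm wide (faces then parallel, jaw gap 48 mm)
- tongs_jaws (a point): point midway between the jaws, 90 mm ahead of tongs_grip, 12 mm above the underside; axes as the tongs. The scalloped black jaws run from 25 mm behind to 24 mm ahead of it, 24 mm tall; gap 78 mm in their middle when open (lips turned in 5 mm at both ends), 13 mm least; 92 mm over their outer sides when open. About half of the squeeze beyond the spring's share reaches it
- garlic: loose pale garlic bulb, about 48 mm across and 51 mm tall with its pointed stem, widest about 20 mm up, 30 g, standing on the tray; origin: centre of its underside, z up through the stem
- lemon: loose yellow lemon, 83 x 58 x 58 mm, a bystander on the tray; origin: centre of its underside
- timer: kitchen timer fixed to the stove top by its magnet foot: white round case, 66 mm across, 46 mm tall; origin: centre of its underside. Its scale of twelve marks, 30 degrees apart, is numbered 0 to 11 (even numerals shown) clockwise seen from above; the 0 lies in the direction of this body's x axis
- timer_dial (a joint): angle of the timer's dial in rad: 0 when its white pointer is at 0, growing clockwise seen from above by 0.5236 (30 degrees) a number, so 4 is at 2.094; it clicks into a detent at every number (about 0.05 to 0.1 N m carries it over to the next). It begins at 0, 1 or 2
- timer_grip (a point): point on the dial's upright axis, 62 mm above the stove top, where to grip the round knurled red dial: 51 mm across, from 47 to 74 mm above the stove top (below it the 66 mm wide case, so keep the fingertips at least 49 mm above the stove top); its x axis points along the white pointer
- timer_pointer (a point): tip of the white pointer on top of the dial, 24 mm from its axis
- teaspoon: loose steel teaspoon, 130 x 27 x 11 mm, a bystander lying at the front of the stove; origin: centre of its underside
- matchbox: loose matchbox, 36 x 54 x 15 mm, a bystander lying at the front of the stove; origin: centre of its underside
- spice_jar: loose spice jar with a black cap, 41 mm across, 105 mm tall, a bystander standing at the front right of the stove; origin: centre of its underside
- burner (a point): point on the axis of the right burner, level with the top of its fixed black wire pan support (254 mm across, its top 34 mm above the stove top)
Not all that is in view belongs to the job. Leave any turquoise look-alike of the timer alone.

How it is judged (in metres and radians):
On the way, in this order (a step that is already met when the one before it is completed fails the run):
1. the timer dial is set in the detent of number 4 (value of joint timer_dial between 1.97 and 2.22 rad), for 0.3 s.
2. the garlic is gripped between the jaws of the tongs and lifted at least 3 cm off the tray (contact force between each of tongs_left, tongs_right and garlic above 0.4 N and height (world z) of garlic above 0.067 m), for 0.2 s.
At the end, for the whole second after the job is handed in: Timer at 4 (within 0.12 rad); gripper holds the tongs, both jaws pinch the garlic, at rest, its underside within 5 cm of the burner axis and 1 to 17 cm above the pan support; tongs 1 cm clear of the support, within 0.45 rad of level; robot not touching the garlic (all of step 1 and contact force between each of tongs_left, tongs_right and garlic above 0.4 N and contact force between the fingers and tongs above 2 N and contact force between each of the arm, the fingers and garlic below 0.2 N and horizontal distance between garlic and burner below 0.05 m and height (world z) of garlic between 0.044 and 0.204 m and height (world z) of tongs above 0.044 m and height (world z) of tongs_jaws above 0.056 m and angle between tongs's own z axis and vertical below 0.45 rad and linear speed of garlic below 0.03 m/s); the arm keeps its last pose, push and grip.
It fails at once if the arm or the fingers touch the garlic with over 1 N (contact force between any of the arm, the fingers and garlic above 1 N).
It fails at once if the lemon, teaspoon, matchbox or spice jar is moved more than 4 cm (distance of any of lemon, teaspoon, matchbox, spice_jar from where it was at the start of the episode above 0.04 m).
It also fails if it takes over 66 s, if anything falls off the work surface, if the arm or the gripper's body presses on something with over 40 N, if the wrist force passes 120 N, or if a joint passes its speed limit or range.

## Robot

A 6-joint arm with a two-finger parallel gripper is mounted at the origin on a cart in front of the work surface, level with it; the furniture and walls round the work are solid. World frame = base frame: x ahead of the robot, y to its left, z up, the work surface at z = 0. Lengths are in mm, angles in rad, forces in N, time in s.
With the tool pointing down it reaches from about 375 to 750 mm from the base axis. Payload 9 kg.
Tool frame: the origin (TCP) lies at the very end of the fingers, on their centre line; the grasp point (between the pads) lies 19 mm behind it (r.tcp_to_grasp is the distance from the TCP to the grasp point, in mm); z points along the fingers, y is the line along which they close (so a half turn about z gives the same grasp; the last joint's range is limited). The gripper opens to 85 mm and grips with 20 to 120 N. Pads are 22 mm wide; open, the fingers measure 114 mm over their backs; the gripper's body (76 mm by 85 mm) begins 54 mm behind the grasp point. The pads swing forward as they close: fully open they stand 13 mm farther back than shut.
Start: joints at [-1.564, 0.104, 0.097, 1.564, 0, 1.353], TCP at [133.754, -584.936, 201.731] pointing down, gripper open.
Joint ranges: [-2.99, 2.99], [-0.84, 1.86], [-1.1, 1.16], [-1.84, 2.11], [-1.51, 1.56], [-3.14, 3.14]. Speed limits (rad/s): [2.22, 2.22, 2.57, 3.14, 3.14, 3.14].

## Interface

Orientations are given as [roll, pitch, yaw] about the fixed x, y, z axes, in that order (R = Rz(yaw) Ry(pitch) Rx(roll)).
In Python, from plant import r gives the robot as it stands.
- The arm moves only by the tool arm_command, never from a script. Its argument "motion" is one flat list of numbers, 5 for each row, row after row: the opening, from -1 (shut) to 1 (fully open), then the shift along the tool's x, y, z in units of 0.12 m (1.0 is 0.12 m), then the turn about the tool's z in units of pi/2 rad (1.0 is pi/2 rad). A call has 1 to 5 rows; each row shifts and turns the commanded pose from where the row before left it, along the tool's axes as they then stand; what a row does not reach is not made up. A row lasts 1/12 s, in which the tool goes at most 41.7 mm and 7.16 degrees, less where a joint would pass 70% of its speed; a pose out of reach is approached as far as the arm can. A call with a number of a shift or a turn outside -1 to 1 is refused whole. A call with a gripper value outside its range is refused whole. The fingers move at their own pace and stop on an object; "newtons" is the grip in N (left out, the last holds). Time passes only in rows, so rows that do not move let the fingers close. It gives the time, the measured TCP pose, the force, the opening and the grip force at its end, in the units of the state.
- r.get_obs(): the state, without advancing time (a new reading comes with each control period).
- r.capture(name): name is "scene" or "top" or "wrist"; returns a dict with "img" (480x640x3 uint8, blue, green, red), "intrinsics" (3x3 intrinsics, pixels), "T" (4x4, takes a point from camera to world coordinates). Camera axes: x right, y down, z forward; pixel columns grow to the right and rows downward; lengths in mm; the calibration is good to about 2 mm. The wrist camera is an equidistant fisheye: a pixel r from the principal point sees the ray r / f radians off the axis. A picture is of the moment at which its call begins. There is no depth.
- r.hand_in(): hands the job in; it is judged then, once.
Trained networks look in the newest picture that a camera, given by its name, has taken for a name from the list of things; names that differ only in an ending like _2 or _b are one class to them, and where a whole thing is asked for, a point or a joint stands for the part that bears it (a point fixed in the world has none). Each returns a list of dicts, best first, with "conf" (0 to 1); they miss things now and then, are a little off and sometimes report something else, mostly with a low value. They report only what shows in the picture. A call takes as long as a camera call. They do not tell look-alikes from the thing itself.
- r.search_frame(name, camera): "box" ([left, top, right, bottom] in pixels, round what is visible of it).
- r.trace(name, camera): "pixels" (480x640 bool, what is visible of it) and "box" ([left, top, right, bottom] in pixels, round what is visible of it).
- r.landmark_of(name, camera): "at" ([column, row] in pixels: a listed point, or the origin of a listed thing).
The state is a dict: "clock": time; "joint_positions": joint angles; "joint_velocities": joint speeds; "effort": joint torques, N m; "ee_pos": TCP position; "tool_rot": TCP orientation; "force": force on the tool from outside, world axes, zero at the start; "wrist_torque": the same for the moment, N m; "grip_width": opening from 0.0 (shut) to 1.0 (fully open); "finger_force": force on a finger pad.
Only numpy, scipy, OpenCV 4.12 (cv2) and the standard library are available. Lean on these libraries where they do the work, as an engineer would, in place of code of your own. Each camera call takes 0.05 s, during which the arm holds its last target. There are 200 camera calls.

## Working session

There is one attempt and no reset: what is moved stays moved. The work goes in short steps, Python scripts to look and compute and a tool call to move; the robot and the scene stay as the last step left them, time stands still between calls to the robot, and variables do not carry over. Pictures are saved under pics/ and viewed, at most 10 in all, crops included, and the job is handed in when it is done.

Besides the shell and the picture viewer there is one more tool, called after ">>>" by a JSON object that holds its "method" and its "body". arm_command: Moves the arm, as the interface text tells. Shifts and turns lie within -1 to 1; 1 stands for 0.12 m of shift or pi/2 rad of turn. Its arguments: {"type":"object","properties":{"motion":{"type":"array"},"newtons":{"type":"number"}},"required":["motion"]}

```bash
ls; mkdir -p pics
cat > h.py <<'E'
import numpy as np, cv2
from scipy.spatial.transform import Rotation as Ro
from plant import r
def ray(c,px):
    K=c["intrinsics"];T=c["T"];u=(px[0]-K[0,2])/K[0,0];v=(px[1]-K[1,2])/K[1,1]
    if c.get("fe"):
        t=np.hypot(u,v);s=np.sinc(t/np.pi);d=np.array([u*s,v*s,np.cos(t)])
    else: d=np.array([u,v,1.])
    return T[:3,3],T[:3,:3]@d
def atz(c,px,z):
    o,d=ray(c,px);return (o+d*(z-o[2])/d[2])
def cap(n):
    c=r.capture(n);c["fe"]=n=="wrist";c={k:(np.array(v) if k!="fe" else v) for k,v in c.items()};return c
E
python3 - <<'E'
from h import *
o=r.get_obs();print(o)
Z=dict(tongs=0,tongs_grip=12,tongs_jaws=12,garlic=37,lemon=37,timer=0,timer_grip=62,timer_pointer=74,teaspoon=0,matchbox=0,spice_jar=0,burner=34,tray=34)
ims=[]
for n in ["top","scene"]:
    c=cap(n);ims.append(c["img"]);print(n,c["intrinsics"][0,0],c["T"][:3,3].round())
    cv2.imwrite(f"pics/{n}.png",c["img"])
    for k,z in Z.items():
        for d in r.landmark_of(k,n)[:3]:
            print(k,round(d["conf"],2),np.round(d["at"]),atz(c,d["at"],z+(0))[:2].round(1))
E
```

```text
pics
{'clock': 0.0, 'joint_positions': array([-1.56375882e+00,  1.04712509e-01,  9.64482829e-02,  1.56389538e+00,
       -1.96011409e-05,  1.35308041e+00]), 'joint_velocities': array([-0.00085585,  0.00054783, -0.00098788, -0.00158327, -0.00145265,
       -0.00077276]), 'effort': array([ 4.24037382e-03, -5.56933594e+01,  5.03645360e+01,  1.71440828e-02,
       -4.68338055e-05, -3.92511090e-07]), 'ee_pos': array([ 133.71032139, -584.52122021,  200.90306939]), 'tool_rot': array([-3.14025733e+00, -2.75328937e-04,  2.24753244e-01]), 'force': array([-0.21605694, -0.23764356, -0.19393045]), 'wrist_torque': array([ 0.00149155, -0.04405649, -0.01074556]), 'finger_force': 0.0, 'grip_width': 0.9992381963844499}
top 527.4844285418203 [ 356.  191. 1057.]
tongs 0.89 [218. 262.] [453.4 369. ]
tongs_grip 0.74 [219. 258.] [460.1 364.2]
tongs_grip 0.24 [320. 300.] [381.9 161.4]
garlic 0.66 [213. 188.] [597.9 379.8]
lemon 0.78 [270. 198.] [579.6 266.7]
lemon 0.29 [406. 298.] [390.7  -2.9]
timer 0.9 [325. 232.] [520.9 154.3]
timer 0.73 [360. 177.] [637.2  84. ]
timer 0.6 [456. 180.] [ 635.2 -113.6]
tim
[... 646 characters left out ...]
 [486.7 238.3]
garlic 0.57 [226. 267.] [602.1 380.9]
garlic 0.17 [224. 319.] [456.1 439.4]
lemon 0.79 [281. 253.] [590.2 257.8]
timer 0.93 [338. 230.] [653.8  66.9]
timer 0.9 [400. 216.] [ 628.  -110.8]
timer 0.61 [336. 269.] [518.1 158.4]
timer_grip 0.81 [403. 194.] [ 632.7 -117.4]
timer_grip 0.58 [337. 212.] [642.   79.2]
timer_grip 0.56 [337. 245.] [522.4 155.5]
timer_pointer 0.89 [336. 203.] [664.   67.9]
timer_pointer 0.86 [401. 183.] [ 667.8 -137.6]
timer_pointer 0.57 [340. 236.] [536.  139.3]
teaspoon 0.34 [311. 286.] [494.6 235.9]
matchbox 0.61 [373. 303.] [385.3 153.2]
spice_jar 0.67 [466. 262.] [ 391.  -112.4]
burner 0.74 [397. 228.] [545.5 -31.6]
tray 0.9 [253. 288.] [513.2 357.6]
```

View pics/top.png

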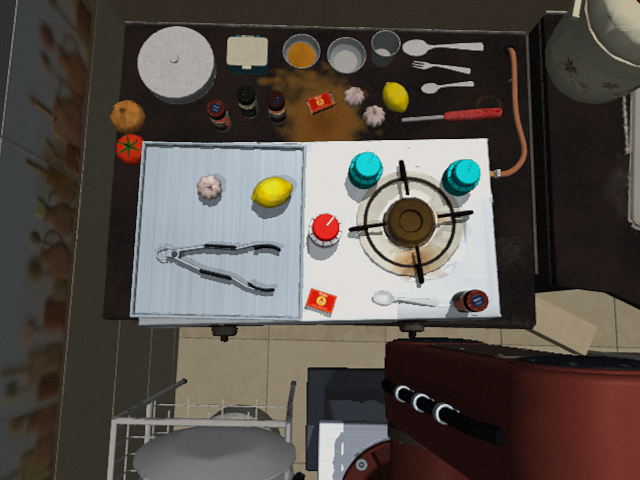

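View pics/scene.png

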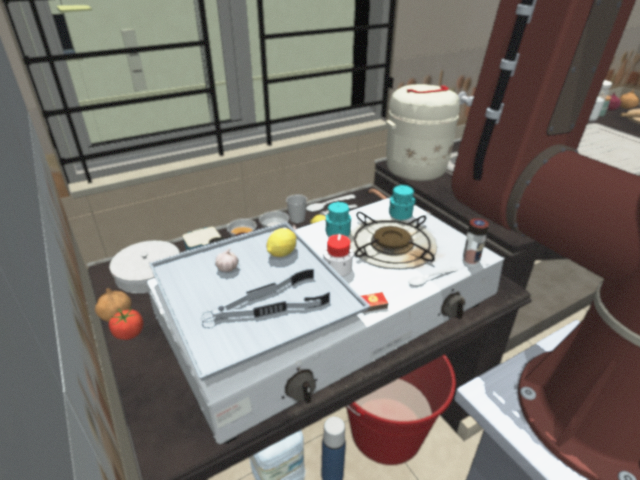

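The red-knobbed, white-cased timer at (323,229) fits the description. The other two, at (366,165) and (462,175), are turquoise look-alikes. The tongs lie on the tray with the tail ring at (165,255) and the jaws near (275,258). The garlic on the tray is at (209,187); the other bulbs are behind the stove. Next I'll crop the timer to confirm it and recompute positions using the tray height.

Run:
```python
from h import *
c=cap("top")
im=c["img"];cv2.imwrite("pics/tim.png",cv2.resize(im[190:270,280:370],None,fx=7,fy=7,interpolation=cv2.INTER_CUBIC))
for k,z in dict(tongs=37,tongs_grip=49,tongs_jaws=49,tongs_left=37,tongs_right=37,timer_pointer=74,timer_grip=74).items():
    for d in r.landmark_of(k,"top")[:3]: print(k,round(d["conf"],2),np.round(d["at"]),atz(c,d["at"],z)[:2].round(1))
for k in ["tongs_left","tongs_right","tongs"]:
    for d in r.trace(k,"top")[:2]:
        print(k,d["conf"],d["box"])
# manual points
for p in [(165,255),(275,246),(270,290),(262,265)]: print(p,atz(c,p,55)[:2].round(1))
c=cap("scene")
for k,z in dict(tongs=37,tongs_grip=49,tongs_jaws=49,garlic=37).items():
    for d in r.landmark_of(k,"scene")[:3]: print(k,round(d["conf"],2),np.round(d["at"]),atz(c,d["at"],z)[:2].round(1))
```

```text
tongs 0.87 [219. 261.] [452.  359.4]
tongs 0.36 [456. 298.] [391.6 -99.6]
tongs 0.29 [324. 232.] [515.2 158.4]
tongs_grip 0.9 [220. 261.] [451.8 356.9]
tongs_jaws 0.68 [321. 298.] [385.5 161.6]
tongs_jaws 0.28 [271. 193.] [586.9 262.4]
tongs_left 0.31 [175. 257.] [457.5 444.8]
tongs_right 0.7 [176. 258.] [457.1 442.6]
tongs_right 0.38 [321. 229.] [520.8 163.6]
timer_pointer 0.88 [333. 213.] [545.4 142.8]
timer_pointer 0.85 [469. 161.] [ 654.6 -118.5]
timer_pointer 0.63 [373. 154.] [662.8  67.8]
timer_grip 0.82 [324. 226.] [520.7 158.3]
timer_grip 0.68 [366. 162.] [646.7  81.5]
timer_grip 0.63 [467. 174.] [ 628.6 -114.6]
tongs_left 0.67 [179.7, 240.1, 281.1, 249.3]
tongs_left 0.26 [312.6, 211.2, 336.4, 239.5]
tongs_right 0.9 [172.2, 256.3, 271.1, 293.0]
tongs_right 0.66 [249.5, 176.3, 290.7, 205.9]
tongs 0.74 [156.2, 242.0, 278.2, 291.0]
(165, 255) [459.8 460.1]
(275, 246) [482.2 251.6]
(270, 290) [398.2 258.2]
(262, 265) [445.2 275. ]
tongs 0.74 [266. 303.] [457.5 355.7]
tongs 0.59 [250. 290.] [509.5 367.3]
tongs_grip 0.96 [262. 301.] [452.7 365. ]
tongs_jaws 0.92 [312. 285.] [445.6 260.9]
garlic 0.67 [227. 268.] [598.4 380.7]
```

View pics/tim.png

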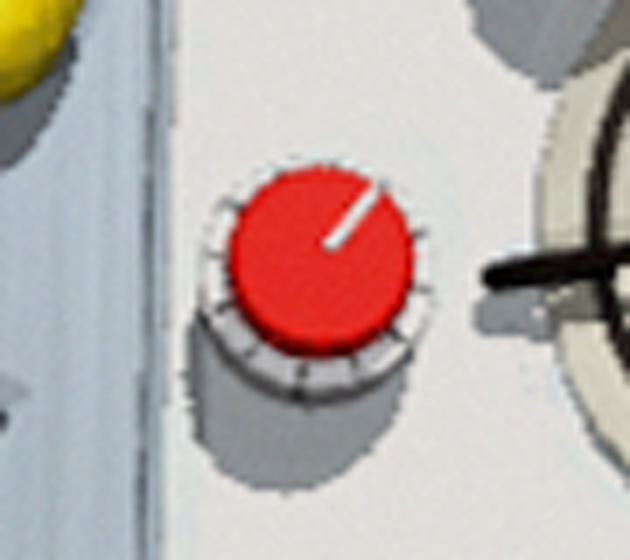

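```bash
cat >> h.py <<'E'
def plan(wps,op,step=38.,pose=None):
    """wps: [(x,y,z,yaw)], tool pointing down; prints calls of 5 rows"""
    o=r.get_obs()
    p=np.array(pose[:3] if pose else o["ee_pos"],float);yaw=pose[3] if pose else o["tool_rot"][2]
    rows=[]
    for w in wps:
        w=np.array(w,float);n=int(max(1,np.ceil(np.linalg.norm(w[:3]-p)/step),np.ceil(abs(w[3]-yaw)/0.122)))
        s=p.copy();y0=yaw
        for i in range(1,n+1):
            d=s+(w[:3]-s)*i/n-p;c,q=np.cos(yaw),np.sin(yaw)
            t=np.array([c*d[0]+q*d[1],q*d[0]-c*d[1],-d[2]])
            row=np.round(np.r_[t/120,(yaw-(y0+(w[3]-y0)*i/n))/(np.pi/2)],3)
            t=row[:3]*120;p=p+np.array([c*t[0]+q*t[1],q*t[0]-c*t[1],-t[2]]);yaw-=row[3]*np.pi/2
            rows.append([op]+row.tolist())
    for i in range(0,len(rows),5): print(str(sum(rows[i:i+5],[])).replace(" ",""))
    print("end",p.round(1),round(yaw,3))
E
python3 - <<'E'
from h import *
plan([(440,-220,200,1.5),(520,159,180,2.9)],1)
E
```

```text
[1,0.244,-0.184,0.001,-0.062,1,0.26,-0.16,0.001,-0.063,1,0.275,-0.133,0.001,-0.062,1,0.286,-0.106,0.001,-0.063,1,0.296,-0.077,0.002,-0.062]
[1,0.301,-0.048,0.001,-0.063,1,0.305,-0.018,0.001,-0.062,1,0.305,0.012,0.001,-0.063,1,0.303,0.041,0.001,-0.062,1,0.297,0.072,0.001,-0.062]
[1,0.289,0.099,0.001,-0.063,1,0.277,0.128,0.001,-0.062,1,0.264,0.154,0.002,-0.063,1,0.266,0.037,0.014,-0.074,1,0.261,0.067,0.014,-0.075]
[1,0.25,0.098,0.014,-0.074,1,0.238,0.126,0.013,-0.074,1,0.221,0.153,0.014,-0.074,1,0.203,0.177,0.014,-0.075,1,0.179,0.2,0.014,-0.074]
[1,0.156,0.22,0.014,-0.074,1,0.129,0.236,0.014,-0.074,1,0.101,0.249,0.014,-0.075,1,0.071,0.26,0.013,-0.074,1,0.04,0.266,0.014,-0.074]
end [520.  159.1 180. ] 2.9
```

>>> {"method": "arm_command", "body": {"motion": [1,0.244,-0.184,0.001,-0.062,1,0.26,-0.16,0.001,-0.063,1,0.275,-0.133,0.001,-0.062,1,0.286,-0.106,0.001,-0.063,1,0.296,-0.077,0.002,-0.062]}}

```text
clock: 2.62
ee_pos: [252.3, -443.2, 201.0]
tool_rot: [3.141, 0.0, 0.719]
force: [1.2, -0.3, -0.1]
grip_width: 1.005
finger_force: 0.0
```

>>> {"method": "arm_command", "body": {"motion": [1,0.301,-0.048,0.001,-0.063,1,0.305,-0.018,0.001,-0.062,1,0.305,0.012,0.001,-0.063,1,0.303,0.041,0.001,-0.062,1,0.297,0.072,0.001,-0.062]}}

```text
clock: 3.03
ee_pos: [370.2, -302.7, 200.6]
tool_rot: [3.141, 0.0, 1.21]
force: [0.1, -0.1, 0.6]
grip_width: 0.998
finger_force: 0.0
```

>>> {"method": "arm_command", "body": {"motion": [1,0.289,0.099,0.001,-0.063,1,0.277,0.128,0.001,-0.062,1,0.264,0.154,0.002,-0.063,1,0.266,0.037,0.014,-0.074,1,0.261,0.067,0.014,-0.075]}}

```text
clock: 3.45
ee_pos: [454.0, -155.2, 196.5]
tool_rot: [3.142, 0.0, 1.741]
force: [0.3, -0.3, -0.1]
grip_width: 1.0
finger_force: 0.0
```

>>> {"method": "arm_command", "body": {"motion": [1,0.25,0.098,0.014,-0.074,1,0.238,0.126,0.013,-0.074,1,0.221,0.153,0.014,-0.074,1,0.203,0.177,0.014,-0.075,1,0.179,0.2,0.014,-0.074]}}

```text
clock: 3.87
ee_pos: [486.8, 2.7, 188.4]
tool_rot: [3.141, 0.001, 2.323]
force: [0.1, -0.5, 0.9]
grip_width: 0.996
finger_force: 0.0
```

>>> {"method": "arm_command", "body": {"motion": [1,0.156,0.22,0.014,-0.074,1,0.129,0.236,0.014,-0.074,1,0.101,0.249,0.014,-0.075,1,0.071,0.26,0.013,-0.074,1,0.04,0.266,0.014,-0.074]}}

```text
clock: 4.28
ee_pos: [520.1, 160.9, 180.0]
tool_rot: [3.142, 0.0, 2.906]
force: [-0.0, -0.7, 0.0]
grip_width: 0.996
finger_force: 0.0
```

Run:
```python
from h import *
o=r.get_obs();print(o["clock"],o["ee_pos"],o["tool_rot"],o["joint_positions"])
c=cap("wrist");cv2.imwrite("pics/w1.png",c["img"]);print(c["intrinsics"],c["T"].round(2))
for k,z in dict(timer_grip=74,timer_pointer=74,timer=0,tongs_grip=49,tongs_jaws=49).items():
    for d in r.landmark_of(k,"wrist")[:3]: print(k,round(d["conf"],2),np.round(d["at"]),atz(c,d["at"],z)[:2].round(1))
# rectified patch of timer, world +x up, plane z=46
N=560;s=90/N
xs,ys=np.meshgrid(np.arange(N),np.arange(N))
P=np.stack([520+(N/2-ys)*s,159+(N/2-xs)*s,np.full(xs.shape,46.)],-1)
Ti=np.linalg.inv(c["T"]);q=P@Ti[:3,:3].T+Ti[:3,3]
rr=np.hypot(q[...,0],q[...,1]);t=np.arctan2(rr,q[...,2]);K=c["intrinsics"]
m=(K[0,2]+K[0,0]*t*q[...,0]/rr).astype(np.float32),(K[1,2]+K[1,1]*t*q[...,1]/rr).astype(np.float32)
cv2.imwrite("pics/rect.png",np.hstack([cv2.remap(c["img"],*m,cv2.INTER_CUBIC)]))
```

```text
4.2833 [520.10636735 160.85909    180.02683219] [3.14155975e+00 4.98683478e-04 2.90576862e+00] [ 5.96592855e-02 -6.97724585e-02 -1.17748691e-01  1.52233344e+00
 -1.13737612e-04  2.95483285e-01]
[[371.64829954   0.         315.9740096 ]
 [  0.         371.64829954 238.65259119]
 [  0.           0.           1.        ]] [[ 2.3000e-01  9.4000e-01  2.5000e-01  4.5491e+02]
 [ 9.7000e-01 -2.2000e-01 -6.0000e-02  1.7617e+02]
 [-0.0000e+00  2.6000e-01 -9.7000e-01  3.5246e+02]
 [ 0.0000e+00  0.0000e+00  0.0000e+00  1.0000e+00]]
timer_grip 0.97 [312. 227.] [518.4 157.8]
timer_grip 0.71 [263. 365.] [631.3  84.5]
timer_pointer 0.98 [298. 256.] [538.4 141.1]
timer_pointer 0.97 [254. 395.] [664.2  65.4]
timer 0.89 [311. 209.] [518.  155.6]
timer 0.62 [265. 338.] [643.9  73.4]
timer 0.59 [281.  71.] [382.  159.6]
```

View pics/rect.png

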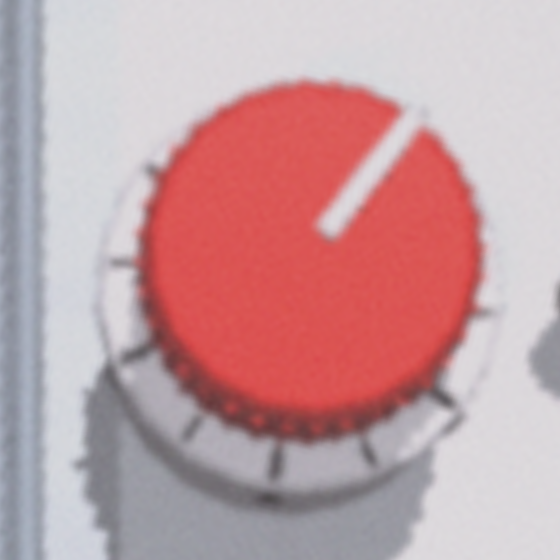

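The dial's white pointer is about 38° clockwise of +x, but the numerals on the far side are hidden. I'll shift so the camera looks from beyond the dial.

Run:
```python
from h import *
plan([(645,130,110,2.9)],1)
```

```text
[1,-0.267,0.006,0.146,-0.0,1,-0.267,0.005,0.146,-0.001,1,-0.267,0.005,0.145,0.0,1,-0.267,0.006,0.146,-0.0]
end [645.  130.1 110. ] 2.9
```

>>> {"method": "arm_command", "body": {"motion": [1,-0.267,0.006,0.146,0,1,-0.267,0.005,0.146,0,1,-0.267,0.005,0.145,0,1,-0.267,0.006,0.146,0,1,0,0,0,0]}}

```text
clock: 5.0
ee_pos: [646.1, 127.2, 102.2]
tool_rot: [-3.139, -0.007, 2.895]
force: [-1.3, -0.9, -3.1]
grip_width: 0.999
finger_force: 0.0
```

```bash
cat >> h.py <<'E'
def rect(c,cx,cy,z,size=90,N=560):
    s=size/N;xs,ys=np.meshgrid(np.arange(N),np.arange(N))
    P=np.stack([cx+(N/2-ys)*s,cy+(N/2-xs)*s,np.full(xs.shape,float(z))],-1)
    Ti=np.linalg.inv(c["T"]);q=P@Ti[:3,:3].T+Ti[:3,3]
    rr=np.hypot(q[...,0],q[...,1]);t=np.arctan2(rr,q[...,2]);K=c["intrinsics"]
    m=(K[0,2]+K[0,0]*t*q[...,0]/rr).astype(np.float32),(K[1,2]+K[1,1]*t*q[...,1]/rr).astype(np.float32)
    return cv2.remap(c["img"],*m,cv2.INTER_CUBIC)
E
python3 - <<'E'
from h import *
o=r.get_obs();print(o["clock"],o["ee_pos"],o["tool_rot"])
c=cap("wrist");print(c["T"][:3,3])
for k,z in dict(timer_grip=62,timer_pointer=74,timer=0,tongs_grip=49,tongs_jaws=49,garlic=37,lemon=37).items():
    for d in r.landmark_of(k,"wrist")[:3]: print(k,round(d["conf"],2),np.round(d["at"]),atz(c,d["at"],z)[:2].round(1))
cv2.imwrite("pics/rect2.png",rect(c,517.5,157,46))
E
```

```text
5.0 [646.08645893 127.18771732 102.20716825] [-3.13900499 -0.00739625  2.89457826]
[582.48966499 143.32377135 275.18633839]
timer_grip 0.85 [ 23. 303.] [ 631.  -117.2]
timer_grip 0.69 [238. 263.] [639.8  78.8]
timer_grip 0.67 [313.  30.] [516.6 157.2]
timer_pointer 0.98 [292.  64.] [536.9 140.8]
timer_pointer 0.75 [228. 310.] [664.2  67.1]
timer_pointer 0.58 [ 25. 339.] [ 658.2 -121.2]
timer 0.85 [309.  56.] [517.1 153.4]
timer 0.68 [251. 244.] [643.9  75.1]
timer 0.56 [ 62. 277.] [ 630.8 -117.9]
garlic 0.93 [608. 102.] [590.7 379.7]
lemon 0.86 [483. 110.] [583.5 258.2]
lemon 0.39 [567.   8.] [512.5 357.5]
```

View pics/rect2.png

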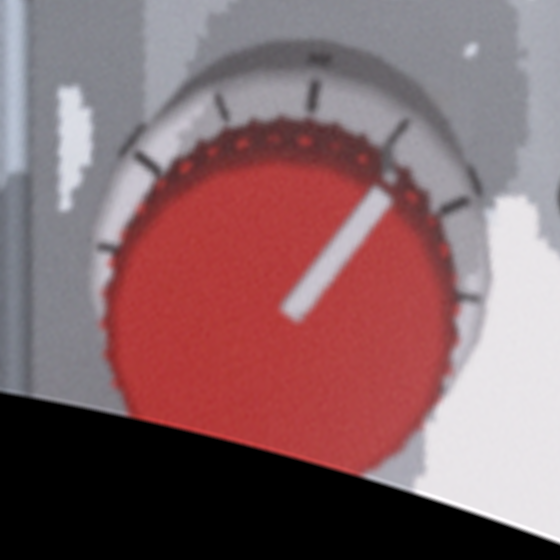

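The thick ticks every 60° (313,95), (455,207) and (145,165) carry a mark on the case rim. The pointer stands at a thin tick (398,132), which is probably number 1. One oblique look at the case side will confirm the numerals.

Run:
```python
from h import *
plan([(625,90,135,2.9),(575,-10,90,2.9)],1,40)
```

```text
[1,0.041,-0.187,-0.096,-0.0,1,0.041,-0.186,-0.096,-0.0,1,0.051,-0.227,0.094,-0.0,1,0.052,-0.227,0.093,-0.0,1,0.051,-0.228,0.094,-0.0]
[1,0.051,-0.227,0.094,-0.0]
end [575. -10.  90.] 2.9
```

>>> {"method": "arm_command", "body": {"motion": [1,0.041,-0.187,-0.096,0,1,0.041,-0.186,-0.096,0,1,0.051,-0.227,0.094,0,1,0.052,-0.227,0.093,0,1,0.051,-0.228,0.094,0]}}

```text
clock: 5.82
ee_pos: [587.1, 14.1, 100.5]
tool_rot: [-3.142, 0.003, 2.901]
force: [-0.1, -0.5, -0.3]
grip_width: 0.997
finger_force: 0.0
```

>>> {"method": "arm_command", "body": {"motion": [1,0.051,-0.227,0.094,0,1,0,0,0,0]}}

```text
clock: 5.98
ee_pos: [571.9, -13.1, 86.5]
tool_rot: [-3.14, -0.002, 2.897]
force: [-0.5, 0.3, -0.1]
grip_width: 1.0
finger_force: 0.0
```

Run:
```python
from h import *
c=cap("wrist");print(c["T"][:3,3])
ds=r.search_frame("timer","wrist")
for d in ds: print(d["conf"],np.round(d["box"]))
P=np.array([517.5,157,40,1]);q=np.linalg.inv(c["T"])@P;rr=np.hypot(q[0],q[1]);t=np.arctan2(rr,q[2]);K=c["intrinsics"]
u=K[0,2]+K[0,0]*t*q[0]/rr;v=K[1,2]+K[1,1]*t*q[1]/rr;print(u,v)
u0=int(max(0,u-45));v0=int(max(0,v-40))
k=c["img"][v0:v0+80,u0:u0+90];cv2.imwrite("pics/side.png",cv2.resize(k,None,fx=7,fy=7,interpolation=cv2.INTER_LANCZOS4))
```

```text
[507.37380411   2.94423016 259.11494019]
0.88 [481.  66. 604. 166.]
0.81 [194. 299. 252. 398.]
0.68 [409. 256. 521. 349.]
545.8018917534511 113.56415362041335
```

View pics/side.png

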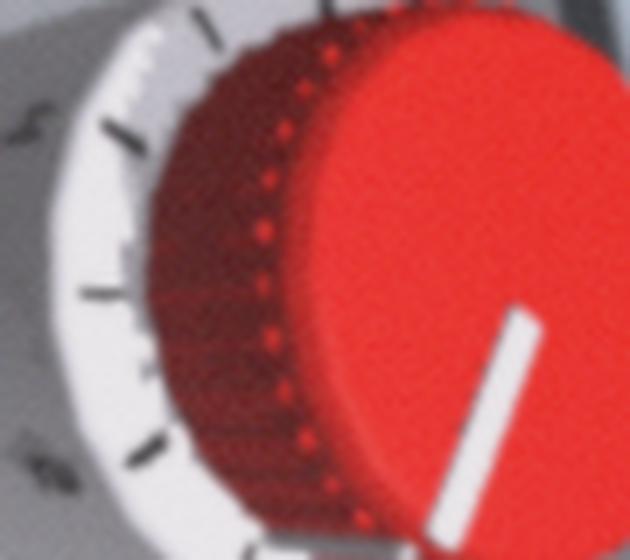

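The side of the case shows "2" at (50,475) and "4" at (30,125) beside thick ticks. The pointer is one thin tick before the 2, so it reads 1 and needs a 90° clockwise turn.

Run:
```python
from h import *
o=r.get_obs();print(o["clock"],o["ee_pos"],o["tool_rot"])
plan([(550,60,120,2.9),(517,157,100,2.9),(517,157,51,2.9)],1,40,pose=[575,-10,90,2.9])
```

```text
6.0833 [574.40180603 -10.62850747  88.65064114] [3.14150157e+00 8.85504995e-04 2.89830946e+00]
[1,0.114,0.172,-0.083,0.0,1,0.114,0.172,-0.084,0.0,1,0.114,0.173,-0.083,0.0,1,0.153,0.24,0.056,0.0,1,0.154,0.239,0.055,0.0]
[1,0.153,0.24,0.056,0.0,1,0.0,-0.0,0.204,0.0,1,0.0,-0.0,0.204,0.0]
end [517. 157.  51.] 2.9
```

>>> {"method": "arm_command", "body": {"motion": [1,0.114,0.172,-0.083,0,1,0.114,0.172,-0.084,0,1,0.114,0.173,-0.083,0,1,0.153,0.24,0.056,0,1,0.154,0.239,0.055,0]}}

```text
clock: 6.5
ee_pos: [528.9, 126.6, 107.2]
tool_rot: [3.14, 0.005, 2.9]
force: [-0.2, 0.5, -0.4]
grip_width: 1.003
finger_force: 0.0
```

>>> {"method": "arm_command", "body": {"motion": [1,0.153,0.24,0.056,0,1,0,0,0,0,1,0,0,0.12,0,1,0,0,0.12,0]}}

```text
clock: 6.83
ee_pos: [518.1, 158.8, 71.0]
tool_rot: [3.14, 0.004, 2.903]
force: [-0.1, -0.5, -0.3]
grip_width: 0.998
finger_force: 0.0
```

>>> {"method": "arm_command", "body": {"motion": [1,0,0,0.1,0,1,0,0,0.068,0,1,0,0,0,0,1,0,0,0,0]}}

```text
clock: 7.17
ee_pos: [516.8, 157.0, 49.2]
tool_rot: [-3.141, -0.0, 2.9]
force: [-0.6, 0.2, 0.3]
grip_width: 1.0
finger_force: 0.0
```

Run:
```python
from h import *
o=r.get_obs();print(o["clock"],o["ee_pos"],o["tool_rot"],o["force"],o["joint_positions"])
```

```text
7.1667 [516.82347936 156.98055672  49.15932767] [-3.14149352e+00 -1.96807427e-04  2.89995581e+00] [-0.63351231  0.17963179  0.26437853] [ 5.26069512e-02 -4.85460483e-02 -3.35644241e-01  1.28391523e+00
 -3.77980918e-05  2.94243786e-01]
```

Close on the dial, then turn.

>>> {"method": "arm_command", "body": {"motion": [-1,0,0,0,0,-1,0,0,0,0,-1,0,0,0,0,-1,0,0,0,0,-1,0,0,0,0], "newtons": 35}}

```text
clock: 7.58
ee_pos: [517.1, 156.8, 49.3]
tool_rot: [3.142, 0.0, 2.9]
force: [-0.2, -0.1, 0.3]
grip_width: 0.298
finger_force: 0.0
```

>>> {"method": "arm_command", "body": {"motion": [-1,0,0,0,0,-1,0,0,0,0,-1,0,0,0,0,-1,0,0,0,0,-1,0,0,0,0]}}

```text
clock: 8.0
ee_pos: [516.8, 156.9, 49.0]
tool_rot: [-3.142, -0.0, 2.9]
force: [0.5, -0.3, -0.6]
grip_width: -0.001
finger_force: 0.0
```

Run:
```python
from h import *
c=cap("wrist");t=cap("top")
cv2.imwrite("pics/miss.png",np.hstack([c["img"][100:480,150:550],cv2.resize(t["img"][150:280,270:400],(380,380))]))
for n,cc in (("wrist",c),("top",t)):
  for k,z in dict(timer_grip=62,timer_pointer=74).items():
    for d in r.landmark_of(k,n)[:3]: print(n,k,round(d["conf"],2),np.round(d["at"]),atz(cc,d["at"],z)[:2].round(1))
```

```text
wrist timer_grip 0.72 [314. 294.] [519.2 155.1]
wrist timer_grip 0.55 [ 42. 463.] [ 632.1 -116.2]
top timer_grip 0.6 [219. 259.] [453.4 356. ]
top timer_grip 0.56 [466. 172.] [ 636.7 -114.8]
top timer_pointer 0.62 [470. 158.] [ 659.8 -120.7]
```

View pics/miss.png

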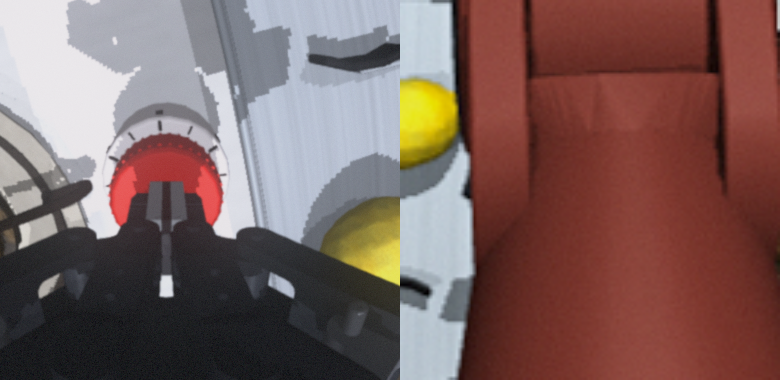

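```bash
cat >> h.py <<'E'
def proj(c,P):
    q=np.linalg.inv(c["T"])@np.r_[P,1.];K=c["intrinsics"]
    if c["fe"]:
        rr=np.hypot(q[0],q[1]);s=np.arctan2(rr,q[2])/rr
    else: s=1/q[2]
    return np.round([K[0,2]+K[0,0]*s*q[0],K[1,2]+K[1,1]*s*q[1]],1)
E
python3 - <<'E'
from h import *
c=cap("wrist");o=r.get_obs();print(o["ee_pos"],o["tool_rot"],c["T"].round(2))
for z in (0,30,49,62,74,85,100): print(z,proj(c,[517,157,z]))
for d in r.search_frame("timer_grip","wrist")[:3]: print(d)
hsv=cv2.cvtColor(c["img"],cv2.COLOR_BGR2HSV);m=((hsv[...,0]<8)|(hsv[...,0]>172))&(hsv[...,1]>140)&(hsv[...,2]>60)
n,l,s,ce=cv2.connectedComponentsWithStats(m.astype(np.uint8));i=s[1:].argsort(0)[:,4][-3:]+1;print(s[i],ce[i])
E
```

```text
[516.8502687  156.85672395  49.01233353] [-3.14145435e+00  1.41548667e-05  2.89985149e+00] [[ 2.4000e-01  9.4000e-01  2.5000e-01  4.5183e+02]
 [ 9.7000e-01 -2.3000e-01 -6.0000e-02  1.7259e+02]
 [-0.0000e+00  2.6000e-01 -9.7000e-01  2.2149e+02]
 [ 0.0000e+00  0.0000e+00  0.0000e+00  1.0000e+00]]
0 [316.8 249.8]
30 [316.9 265.7]
49 [317.  278.3]
62 [317.1 288.4]
74 [317.1 299.1]
85 [317.2 310.2]
100 [317.3 327.9]
{'box': [258.4, 231.7, 374.2, 325.5], 'conf': 0.97}
{'box': [14.3, 434.6, 73.4, 480.0], 'conf': 0.89}
[[ 262    0   51   56  175]
 [ 221    3   87   50 2904]
 [ 260  243  112   83 4726]] [[298.97142857  31.98285714]
 [264.75034435  27.15874656]
 [315.42551841 278.4720694 ]]
```

Run:
```python
from h import *
c=cap("wrist");s=cap("scene")
for z in (0,49,74,100): print(z,proj(s,[517,157,z]), proj(c,[517-11,157+2,z]))
u,v=proj(s,[517,157,74]).astype(int)
a=cv2.resize(c["img"][225:355,250:380],(400,400),interpolation=cv2.INTER_CUBIC)
b=cv2.resize(s["img"][v-40:v+40,u-40:u+40],(400,400),interpolation=cv2.INTER_CUBIC)
cv2.imwrite("pics/cmp.png",np.hstack([a,b]))
```

```text
0 [337.1 269.4] [315.8 232.4]
49 [337.6 251.5] [315.6 257. ]
74 [337.9 242. ] [315.5 275.1]
100 [338.2 231.9] [315.4 300.7]
```

View pics/cmp.png

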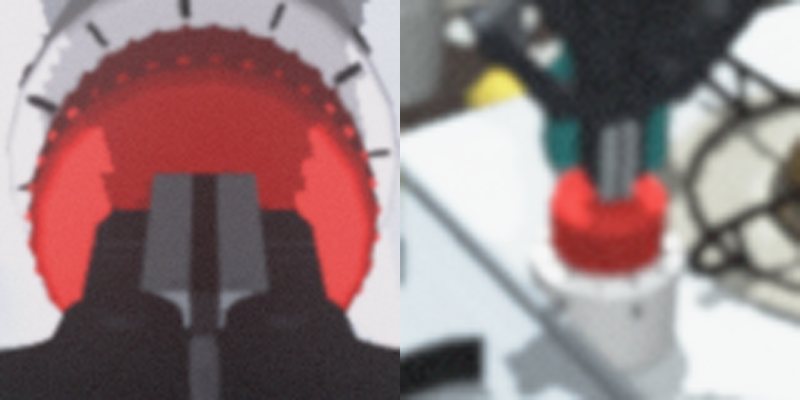

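The fingers have shut just above the dial, so the real fingertips sit about 25 mm above the reported TCP. I'll find the offset by gently touching the dial top.

>>> {"method": "arm_command", "body": {"motion": [-1,0,0,0.017,0,-1,0,0,0.017,0,-1,0,0,0,0]}}

```text
clock: 8.75
ee_pos: [516.8, 156.9, 44.6]
tool_rot: [-3.141, -0.0, 2.9]
force: [0.4, -0.9, 0.5]
grip_width: -0.003
finger_force: 0.0
```

>>> {"method": "arm_command", "body": {"motion": [-1,0,0,0.017,0,-1,0,0,0,0]}}

```text
clock: 8.92
ee_pos: [517.1, 156.9, 44.4]
tool_rot: [-3.142, 0.001, 2.9]
force: [-4.5, -0.8, 12.1]
grip_width: 0.0
finger_force: 6.6
```

Contact at TCP z ≈ 44.5 puts the tips at the dial top, 74 mm. I'll use this as the height reference.

>>> {"method": "arm_command", "body": {"motion": [1,0,0,-0.16,0,1,0,0,0,0,1,0,0,0,0,1,0,0,0,0,1,0,0,0,0]}}

```text
clock: 9.33
ee_pos: [516.4, 156.8, 61.3]
tool_rot: [-3.141, -0.001, 2.9]
force: [0.1, 0.3, -1.2]
grip_width: 0.705
finger_force: 0.0
```

>>> {"method": "arm_command", "body": {"motion": [1,0,0,0,0,1,0,0,0,0,1,0,0,0.07,0,1,0,0,0.07,0,1,0,0,0.06,0]}}

```text
clock: 9.75
ee_pos: [516.4, 156.9, 36.6]
tool_rot: [-3.141, -0.001, 2.9]
force: [-0.3, -1.4, -0.2]
grip_width: 1.003
finger_force: 0.0
```

>>> {"method": "arm_command", "body": {"motion": [1,0,0,0.05,0,1,0,0,0.05,0,1,0,0,0.04,0,1,0,0,0,0]}}

```text
clock: 10.08
ee_pos: [516.0, 156.8, 19.9]
tool_rot: [-3.141, -0.002, 2.9]
force: [-1.4, -0.0, 0.9]
grip_width: 0.998
finger_force: 0.0
```

>>> {"method": "arm_command", "body": {"motion": [-1,0,0,0,0,-1,0,0,0,0,-1,0,0,0,0,-1,0,0,0,0,-1,0,0,0,0]}}

```text
clock: 10.5
ee_pos: [517.2, 156.6, 22.2]
tool_rot: [-3.141, 0.001, 2.9]
force: [-3.4, -1.0, 5.8]
grip_width: 0.58
finger_force: 36.2
```

>>> {"method": "arm_command", "body": {"motion": [-1,0,0,0,0.07,-1,0,0,0,0.07,-1,0,0,0,0.07,-1,0,0,0,0.07,-1,0,0,0,0.07]}}

```text
clock: 10.92
ee_pos: [517.9, 157.9, 22.2]
tool_rot: [3.139, 0.0, 2.345]
force: [1.7, 6.9, 1.5]
grip_width: 0.578
finger_force: 36.0
```

>>> {"method": "arm_command", "body": {"motion": [-1,0,0,0,0.07,-1,0,0,0,0.07,-1,0,0,0,0.07,-1,0,0,0,0.07,-1,0,0,0,0.07]}}

```text
clock: 11.33
ee_pos: [519.1, 158.7, 22.3]
tool_rot: [3.136, -0.003, 1.796]
force: [9.0, 10.0, -3.4]
grip_width: 0.578
finger_force: 36.8
```

>>> {"method": "arm_command", "body": {"motion": [-1,0,0,0,0.07,-1,0,0,0,0.07,-1,0,0,0,0.07,-1,0,0,0,0.07,-1,0,0,0,0.02]}}

```text
clock: 11.75
ee_pos: [520.4, 158.6, 22.4]
tool_rot: [3.136, -0.005, 1.323]
force: [14.9, 9.6, -7.5]
grip_width: 0.578
finger_force: 37.6
```

>>> {"method": "arm_command", "body": {"motion": [-1,0,0,0,0,-1,0,0,0,0]}}

```text
clock: 11.92
ee_pos: [520.4, 158.6, 22.4]
tool_rot: [3.136, -0.005, 1.33]
force: [15.0, 9.2, -7.6]
grip_width: 0.579
finger_force: 37.6
```

>>> {"method": "arm_command", "body": {"motion": [1,0,0,0,0,1,0,0,0,0,1,0,0,0,0,1,0,0,0,0,1,0,0,-0.05,0]}}

```text
clock: 12.33
ee_pos: [515.8, 156.8, 26.3]
tool_rot: [-3.14, 0.001, 1.329]
force: [-0.3, -0.2, -0.1]
grip_width: 1.005
finger_force: 0.0
```

>>> {"method": "arm_command", "body": {"motion": [1,0,0,-0.1,0,1,0,0,-0.2,0,1,0,0,-0.3,0,1,0,0,-0.3,0,1,0,0,-0.2,0]}}

```text
clock: 12.75
ee_pos: [517.7, 156.9, 164.2]
tool_rot: [3.138, -0.001, 1.329]
force: [0.1, 0.6, 0.5]
grip_width: 0.999
finger_force: 0.0
```

Run:
```python
from h import *
o=r.get_obs();print(o["clock"],o["ee_pos"],o["tool_rot"])
def find(c,n,D):
  for k,z in D.items():
    for d in r.landmark_of(k,n)[:3]: print(n,k,round(d["conf"],2),np.round(d["at"]),atz(c,d["at"],z)[:2].round(1))
c=cap("wrist");D=dict(timer_grip=74,timer_pointer=74,tongs_grip=49,tongs_jaws=49,tongs_left=49,garlic=37)
find(c,"wrist",D)
cv2.imwrite("pics/set.png",rect(c,518,157,50,100))
t=cap("scene");find(t,"scene",D)
```

```text
12.75 [517.73432123 156.91562538 164.17855759] [ 3.13778821e+00 -1.02160842e-03  1.32903699e+00]
wrist timer_grip 0.93 [484. 284.] [640.3  81.7]
wrist timer_grip 0.68 [476. 438.] [ 629.  -100.8]
wrist timer_pointer 0.89 [506. 293.] [661.2  66.7]
wrist timer_pointer 0.64 [305. 260.] [504.  137.5]
wrist timer_pointer 0.56 [500. 448.] [ 658.8 -135.3]
scene timer_grip 0.6 [337. 245.] [507.3 164.7]
scene timer_grip 0.58 [339. 211.] [628.2  84. ]
scene timer_pointer 0.74 [351. 238.] [516.6 123.1]
scene timer_pointer 0.7 [399. 186.] [ 657.9 -122.2]
scene timer_pointer 0.62 [336. 200.] [675.   62.5]
scene tongs_jaws 0.82 [310. 285.] [448.6 265.5]
scene tongs_left 0.6 [222. 317.] [451.1 443.7]
scene garlic 0.77 [229. 268.] [596.  376.7]
```

View pics/set.png

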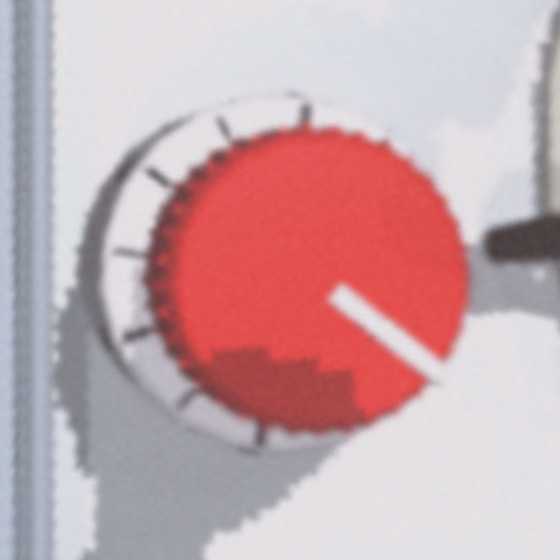

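The pointer now reads 4, about 127° clockwise of +x. Next are the tongs.

Run:
```python
from h import *
plan([(452,358,150,1.512)],1,40,pose=[517,157,161.3,1.329])
```

```text
[1,0.249,-0.154,0.016,-0.019,1,0.254,-0.147,0.015,-0.02,1,0.259,-0.139,0.016,-0.019,1,0.262,-0.132,0.016,-0.02,1,0.267,-0.122,0.015,-0.019]
[1,0.27,-0.115,0.016,-0.02]
end [452. 358. 150.] 1.513
```

>>> {"method": "arm_command", "body": {"motion": [1,0.249,-0.154,0.016,-0.019,1,0.254,-0.147,0.015,-0.02,1,0.259,-0.139,0.016,-0.019,1,0.262,-0.132,0.016,-0.02,1,0.267,-0.122,0.015,-0.019]}}

```text
clock: 13.87
ee_pos: [462.0, 325.9, 149.8]
tool_rot: [3.141, 0.0, 1.483]
force: [-0.1, 0.5, 0.1]
grip_width: 0.995
finger_force: 0.0
```

>>> {"method": "arm_command", "body": {"motion": [1,0.27,-0.115,0.016,-0.02,1,0,0,0,0,1,0,0,0,0]}}

```text
clock: 14.12
ee_pos: [450.9, 359.3, 147.6]
tool_rot: [-3.141, 0.0, 1.516]
force: [0.4, -0.4, -0.7]
grip_width: 0.999
finger_force: 0.0
```

Run:
```python
from h import *
o=r.get_obs();print(o["clock"],o["ee_pos"],o["tool_rot"])
c=cap("wrist");D=dict(tongs_grip=49,tongs_jaws=49,tongs_left=37,tongs_right=37,tongs=37,garlic=37,lemon=37)
for k,z in D.items():
    for d in r.landmark_of(k,"wrist")[:3]: print(k,round(d["conf"],2),np.round(d["at"]),atz(c,d["at"],z)[:2].round(1))
R=rect(c,450,335,49,280)
cv2.imwrite("pics/tg.png",R)
```

```text
14.1167 [450.87233751 359.28390367 147.59578589] [-3.14101641e+00  4.28721905e-04  1.51592318e+00]
tongs_left 0.85 [327. 119.] [462.3 440.9]
tongs_right 0.72 [324. 119.] [460.4 441.1]
tongs 0.74 [327. 118.] [462.8 441.2]
garlic 0.81 [489. 191.] [594.1 381.3]
lemon 0.68 [471. 325.] [586.8 258.8]
```

View pics/tg.png

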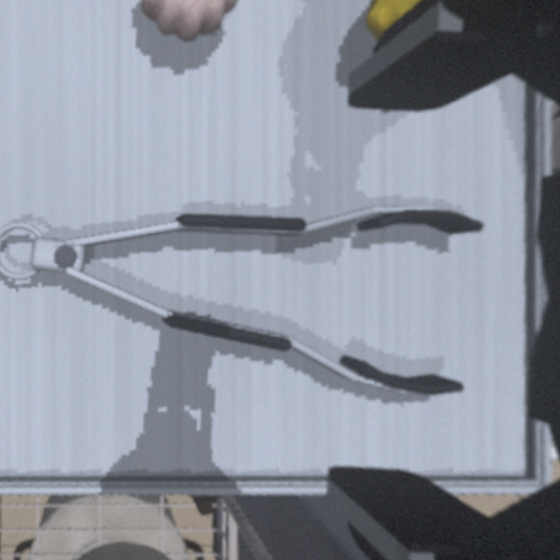

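The tongs are seen clearly: pin at (65,256), left grip at about (241,222), right grip at about (228,331), jaws at about (411,298). That gives grip ≈ (452,358.5) and heading ≈ -1.69, so tool yaw 1.45. I'm descending while watching the force.

>>> {"method": "arm_command", "body": {"motion": [1,0,0,0.2,0.04,1,0,0,0.2,0,1,0,0,0.2,0,1,0,0,0.1,0,1,0,0,0.05,0]}}

```text
clock: 14.93
ee_pos: [450.8, 357.0, 55.9]
tool_rot: [-3.139, 0.002, 1.449]
force: [0.3, -0.6, 0.3]
grip_width: 1.003
finger_force: 0.0
```

>>> {"method": "arm_command", "body": {"motion": [1,0,0,0.04,0,1,0,0,0.04,0,1,0,0,0.04,0,1,0,0,0,0]}}

```text
clock: 15.27
ee_pos: [452.0, 357.9, 43.5]
tool_rot: [3.141, 0.0, 1.45]
force: [-0.3, 0.1, 0.2]
grip_width: 1.001
finger_force: 0.0
```

>>> {"method": "arm_command", "body": {"motion": [1,0,0,0.03,0,1,0,0,0.03,0,1,0,0,0.03,0,1,0,0,0,0]}}

```text
clock: 15.6
ee_pos: [451.5, 357.7, 32.0]
tool_rot: [-3.141, 0.001, 1.45]
force: [-0.1, 0.3, -0.1]
grip_width: 1.001
finger_force: 0.0
```

>>> {"method": "arm_command", "body": {"motion": [1,0,0,0.04,0,1,0,0,0.04,0,1,0,0,0,0]}}

```text
clock: 15.85
ee_pos: [451.3, 357.6, 22.0]
tool_rot: [-3.14, 0.001, 1.45]
force: [0.7, -0.3, -0.4]
grip_width: 0.998
finger_force: 0.0
```

>>> {"method": "arm_command", "body": {"motion": [1,0,0,0.03,0,1,0,0,0.03,0,1,0,0,0,0]}}

```text
clock: 16.1
ee_pos: [451.4, 357.7, 15.1]
tool_rot: [-3.141, 0.001, 1.45]
force: [0.1, -0.2, -0.1]
grip_width: 0.998
finger_force: 0.0
```

>>> {"method": "arm_command", "body": {"motion": [1,0,0,0.02,0,1,0,0,0.02,0,1,0,0,0,0]}}

```text
clock: 16.35
ee_pos: [451.7, 357.8, 10.7]
tool_rot: [-3.141, 0.0, 1.45]
force: [-0.1, 0.2, -1.1]
grip_width: 1.001
finger_force: 0.0
```

>>> {"method": "arm_command", "body": {"motion": [1,0,0,0.03,0,1,0,0,0.02,0,1,0,0,0,0], "newtons": 20}}

```text
clock: 16.6
ee_pos: [451.5, 357.7, 4.5]
tool_rot: [-3.141, 0.001, 1.45]
force: [-0.7, -1.0, -0.1]
grip_width: 0.999
finger_force: 0.0
```

>>> {"method": "arm_command", "body": {"motion": [0.3,0,0,0,0,0.3,0,0,0,0,0.3,0,0,0,0,0.3,0,0,0,0,0.3,0,0,0,0]}}

```text
clock: 17.02
ee_pos: [452.6, 358.0, 6.1]
tool_rot: [3.14, -0.0, 1.45]
force: [-0.3, -1.9, 5.0]
grip_width: 0.652
finger_force: 7.7
```

>>> {"method": "arm_command", "body": {"motion": [0.3,0,0,-0.04,0,0.3,0,0,-0.06,0,0.3,0,0,-0.08,0,0.3,0,0,-0.08,0,0.3,0,0,-0.08,0]}}

```text
clock: 17.43
ee_pos: [452.1, 358.0, 47.4]
tool_rot: [3.141, -0.0, 1.45]
force: [0.4, 0.3, -1.1]
grip_width: 0.651
finger_force: 6.4
```

Run:
```python
from h import *
o=r.get_obs();print(o["clock"],o["ee_pos"],o["force"],o["grip_width"],o["finger_force"])
plan([(452,358,95,1.45),(504,381,95,3.142)],0.3,15,pose=[452,358,48,1.45])
c=cap("wrist")
for k,z in dict(tongs_jaws=90,garlic=37,lemon=37).items():
    for d in r.landmark_of(k,"wrist")[:3]: print(k,round(d["conf"],2),np.round(d["at"]),atz(c,d["at"],z)[:2].round(1))
```

```text
17.4333 [452.09060372 358.03589291  47.38279728] [ 0.38963116  0.26853362 -1.06319488] 0.6505108944982615 6.374750657414552
[0.3,0.0,0.0,-0.098,0.0,0.3,0.0,0.0,-0.098,0.0,0.3,0.0,0.0,-0.098,0.0,0.3,0.0,0.0,-0.098,0.0,0.3,0.017,0.029,0.0,-0.077]
[0.3,0.014,0.031,0.0,-0.077,0.3,0.01,0.032,0.0,-0.077,0.3,0.006,0.034,0.0,-0.077,0.3,0.001,0.034,0.0,-0.077,0.3,-0.002,0.033,0.0,-0.077]
[0.3,-0.006,0.034,0.0,-0.077,0.3,-0.01,0.032,0.0,-0.077,0.3,-0.014,0.031,0.0,-0.076,0.3,-0.018,0.028,0.0,-0.077,0.3,-0.021,0.027,0.0,-0.077]
[0.3,-0.024,0.024,0.0,-0.077,0.3,-0.027,0.02,0.0,-0.077,0.3,-0.029,0.018,0.0,-0.077]
end [504. 381.  95.] 3.142
garlic 0.85 [556. 198.] [594.  381.6]
```

>>> {"method": "arm_command", "body": {"motion": [0.3,0,0,-0.098,0,0.3,0,0,-0.098,0,0.3,0,0,-0.098,0,0.3,0,0,-0.098,0,0.3,0.017,0.029,0,-0.077]}}

```text
clock: 18.05
ee_pos: [456.8, 360.2, 97.1]
tool_rot: [3.138, -0.002, 1.569]
force: [-0.3, 1.4, -0.2]
grip_width: 0.651
finger_force: 6.3
```

>>> {"method": "arm_command", "body": {"motion": [0.3,0.014,0.031,0,-0.077,0.3,0.01,0.032,0,-0.077,0.3,0.006,0.034,0,-0.077,0.3,0.001,0.034,0,-0.077,0.3,-0.002,0.033,0,-0.077]}}

```text
clock: 18.47
ee_pos: [474.7, 368.0, 94.3]
tool_rot: [3.141, 0.0, 2.182]
force: [-0.1, -0.2, -1.5]
grip_width: 0.652
finger_force: 6.3
```

>>> {"method": "arm_command", "body": {"motion": [0.3,-0.006,0.034,0,-0.077,0.3,-0.01,0.032,0,-0.077,0.3,-0.014,0.031,0,-0.076,0.3,-0.018,0.028,0,-0.077,0.3,-0.021,0.027,0,-0.077]}}

```text
clock: 18.88
ee_pos: [493.3, 376.2, 94.3]
tool_rot: [3.141, 0.001, 2.785]
force: [-0.5, -0.3, -1.7]
grip_width: 0.649
finger_force: 6.3
```

>>> {"method": "arm_command", "body": {"motion": [0.3,-0.024,0.024,0,-0.077,0.3,-0.027,0.02,0,-0.077,0.3,-0.029,0.018,0,-0.077,0.3,0,0,0,0,0.3,0,0,0,0]}}

```text
clock: 19.3
ee_pos: [504.1, 381.1, 93.8]
tool_rot: [3.141, 0.001, 3.138]
force: [-0.1, 0.1, -1.2]
grip_width: 0.654
finger_force: 6.3
```

Run:
```python
from h import *
o=r.get_obs();print(o["clock"],o["ee_pos"],o["tool_rot"],o["force"],o["grip_width"],o["finger_force"])
for n in ("wrist","scene","top"):
  c=cap(n);zt=125
  for k,z in dict(tongs_jaws=zt+12,tongs_left=zt,tongs_right=zt,tongs_grip=zt+12,garlic=37,lemon=37).items():
    for d in r.landmark_of(k,n)[:2]: print(n,k,round(d["conf"],2),np.round(d["at"]),atz(c,d["at"],z)[:2].round(1))
  for k in ("tongs_left","tongs_right","garlic"):
    for d in r.search_frame(k,n)[:1]: print(n,k,round(d["conf"],2),np.round(d["box"]))
  print(n,"pred jaws",proj(c,[594,381,zt+12]),"garlic",proj(c,[594.5,381,37]))
```

```text
19.3 [504.14177721 381.06475419  93.83475891] [3.14143231e+00 5.25275124e-04 3.13796023e+00] [-0.09566204  0.10686659 -1.15637384] 0.6536545838255629 6.333394137618598
wrist garlic 0.74 [319. 360.] [591.2 383.2]
wrist lemon 0.55 [323. 361.] [591.9 385.8]
wrist tongs_left 0.83 [335.  79. 393. 398.]
wrist tongs_right 0.8 [243.  79. 300. 400.]
wrist garlic 0.8 [283. 344. 352. 396.]
wrist pred jaws [316.5 468.1] garlic [316.4 364. ]
scene tongs_jaws 0.74 [432. 271.] [282.5 115.6]
scene tongs_jaws 0.67 [234. 256.] [497.3 393.2]
scene tongs_left 0.74 [257. 282.] [422.2 382.9]
scene tongs_grip 0.71 [236. 256.] [493.7 390. ]
scene garlic 0.51 [226. 269.] [595.9 383.2]
scene lemon 0.75 [282. 255.] [580.4 259.7]
scene lemon 0.74 [377. 305.] [347.1 176.3]
scene tongs_left 0.55 [226. 253. 257. 281.]
scene tongs_right 0.78 [240. 228. 264. 269.]
scene garlic 0.73 [213. 251. 238. 274.]
scene pred jaws [221.8 228.9] garlic [227.5 268.9]
top tongs_right 0.31 [222. 230.] [500.3 343.2]
top tongs_grip 0.55 [199. 224.] [506.9 382. ]
top garlic 0.71 [211. 191.] [591.6 382.6]
top lemon 0.78 [273. 195.] [585.9 259.8]
top lemon 0.62 [319. 299.] [383.9 164.6]
top tongs_left 0.55 [177. 140. 304. 322.]
top tongs_right 0.63 [198. 174. 217. 200.]
top garlic 0.57 [198. 174. 218. 197.]
top pred jaws [202.1 176.4] garlic [211.9 189.2]
```

>>> {"method": "arm_command", "body": {"motion": [0.3,0,0,0.1,0,0.3,0,0,0.1,0,0.3,0,0,0.1,0,0.3,0,0,0.04,0,0.3,0,0,0,0]}}

```text
clock: 21.22
ee_pos: [502.3, 380.2, 49.4]
tool_rot: [-3.14, -0.004, -3.141]
force: [0.1, 0.6, -2.1]
grip_width: 0.652
finger_force: 6.3
```

>>> {"method": "arm_command", "body": {"motion": [0.3,0,0,0.05,0,0.3,0,0,0.05,0,0.3,0,0,0.05,0,0.3,0,0,0,0]}}

```text
clock: 21.55
ee_pos: [503.2, 380.6, 32.8]
tool_rot: [-3.141, -0.001, -3.141]
force: [0.5, -0.7, -1.2]
grip_width: 0.654
finger_force: 6.3
```

Run:
```python
from h import *
o=r.get_obs();print(o["clock"],o["ee_pos"],o["tool_rot"],o["force"],o["grip_width"],o["finger_force"])
for n in ("wrist","scene","top"):
  c=cap(n);zt=69
  for k,z in dict(tongs_jaws=zt+12,tongs_grip=zt+12,garlic=37).items():
    for d in r.landmark_of(k,n)[:2]: print(n,k,round(d["conf"],2),np.round(d["at"]),atz(c,d["at"],z)[:2].round(1))
  for k in ("tongs_left","tongs_right","garlic"):
    for d in r.search_frame(k,n)[:1]: print(n,k,round(d["conf"],2),np.round(d["box"]))
  print(n,"pred jaws",proj(c,[594,381,zt+12]),"garlic",proj(c,[594.5,381,37]))
```

```text
21.55 [503.2109459  380.63678936  32.76463544] [-3.14082296e+00 -1.46348590e-03 -3.14141554e+00] [ 0.470334   -0.70408057 -1.16948921] 0.6537709752224508 6.328822925279383
wrist garlic 0.2 [ 21. 272.] [503.5 197.1]
wrist tongs_left 0.57 [335.  76. 393. 387.]
wrist tongs_right 0.98 [243.  82. 300. 399.]
wrist garlic 0.43 [334.  81. 392. 396.]
wrist pred jaws [316.6 476.6] garlic [316.6 421.3]
scene tongs_grip 0.75 [238. 280.] [494.8 391.5]
scene garlic 0.62 [336. 269.] [478.7 184.7]
scene garlic 0.49 [226. 267.] [601.3 382.3]
scene tongs_left 0.49 [214. 261. 259. 308.]
scene tongs_right 0.54 [244. 255. 265. 296.]
scene pred jaws [225.1 252. ] garlic [227.5 268.9]
top tongs_jaws 0.22 [320. 298.] [385.6 163.3]
top tongs_grip 0.61 [208. 231.] [504.2 376.2]
top garlic 0.82 [210. 190.] [592.  383.8]
top tongs_right 0.81 [210. 174. 229. 246.]
top garlic 0.75 [196. 171. 223. 200.]
top pred jaws [207.8 184. ] garlic [211.9 189.2]
```

>>> {"method": "arm_command", "body": {"motion": [0.3,0,0,0.05,0,0.3,0,0,0.05,0,0.3,0,0,0.05,0,0.3,0,0,0.05,0,0.3,0,0,0,0]}}

```text
clock: 23.02
ee_pos: [502.7, 380.3, 8.1]
tool_rot: [-3.14, -0.002, -3.141]
force: [-0.9, -0.3, -0.7]
grip_width: 0.653
finger_force: 6.3
```

>>> {"method": "arm_command", "body": {"motion": [-1,0,0,0,0,-1,0,0,0,0,-1,0,0,0,0,-1,0,0,0,0,-1,0,0,0,0], "newtons": 22}}

```text
clock: 23.43
ee_pos: [504.1, 381.0, 10.6]
tool_rot: [3.141, 0.0, -3.141]
force: [0.1, 0.3, -1.7]
grip_width: 0.523
finger_force: 24.7
```

>>> {"method": "arm_command", "body": {"motion": [-1,0,0,0,0,-1,0,0,0,0,-1,0,0,0,0]}}

```text
clock: 23.68
ee_pos: [503.9, 381.0, 10.3]
tool_rot: [-3.142, 0.0, -3.141]
force: [1.1, 0.7, -2.2]
grip_width: 0.52
finger_force: 24.7
```

>>> {"method": "arm_command", "body": {"motion": [-1,0,0,-0.04,0,-1,0,0,-0.06,0,-1,0,0,-0.08,0,-1,0,0,-0.1,0,-1,0,0,-0.1,0]}}

```text
clock: 24.1
ee_pos: [504.1, 381.1, 57.6]
tool_rot: [3.141, 0.001, -3.141]
force: [0.5, -0.3, -1.7]
grip_width: 0.517
finger_force: 24.7
```

>>> {"method": "arm_command", "body": {"motion": [-1,0,0,-0.1,0,-1,0,0,-0.08,0,-1,0,0,0,0,-1,0,0,0,0,-1,0,0,0,0]}}

```text
clock: 24.52
ee_pos: [503.6, 380.8, 76.9]
tool_rot: [-3.141, -0.001, -3.141]
force: [0.2, 0.4, -1.5]
grip_width: 0.516
finger_force: 24.7
```

Run:
```python
from h import *
o=r.get_obs();print(o["clock"],o["ee_pos"],o["tool_rot"],o["force"],o["grip_width"],o["finger_force"])
for n in ("scene","top"):
  c=cap(n)
  for k,z in dict(garlic=98,tongs_grip=115,burner=34,lemon=37,teaspoon=0,matchbox=0,spice_jar=0).items():
    for d in r.landmark_of(k,n)[:2]: print(n,k,round(d["conf"],2),np.round(d["at"]),atz(c,d["at"],z)[:2].round(1))
  for k in ("garlic","burner"):
    for d in r.search_frame(k,n)[:1]: print(n,k,round(d["conf"],2),np.round(d["box"]))
  print(n,"lifted garlic pred",proj(c,[594,381,98]),"unlifted",proj(c,[594,381,37]))
t=c["img"]
# burner support: end points of cross seen in first top picture
for p in [(350,229),(473,212),(402,162),(420,281)]: print(p,atz(c,p,34)[:2].round(1))
```

```text
24.5167 [503.61155884 380.83863753  76.92913607] [-3.14121623e+00 -6.04169465e-04 -3.14142500e+00] [ 0.19503595  0.42641932 -1.50459121] 0.5155587257375414 24.70244139432907
scene garlic 0.7 [393. 226.] [478.3  40.7]
scene garlic 0.43 [222. 240.] [614.6 378.7]
scene tongs_grip 0.68 [260. 289.] [412.5 381.5]
scene tongs_grip 0.58 [238. 264.] [497.6 387. ]
scene burner 0.95 [393. 226.] [556.1 -27.8]
scene lemon 0.86 [282. 256.] [579.7 262.3]
scene teaspoon 0.64 [240. 266.] [638.9 340.3]
scene teaspoon 0.5 [434. 274.] [393.7 -18.5]
scene matchbox 0.7 [374. 305.] [381.4 155.3]
scene matchbox 0.69 [433. 272.] [400.1 -21.6]
scene spice_jar 0.93 [470. 260.] [ 391.1 -126.8]
scene spice_jar 0.22 [238. 264.] [647.8 340.9]
scene garlic 0.58 [326. 237. 349. 259.]Traceback (most recent call last):
  File "<stdin>", line 8, in <module>
ValueError: it knows: garlic, lemon, matchbox, spice_jar, teaspoon, timer, timer_dial, timer_grip, timer_pointer, tongs, tongs_grip, tongs_jaws, tongs_left, tongs_right, tray
```

Run:
```python
from h import *
c=cap("top")
for d in r.landmark_of("garlic","top")[:2]+r.landmark_of("burner","top")[:2]: print(d["conf"],d["at"],atz(c,d["at"],98)[:2],atz(c,d["at"],34)[:2])
print(proj(c,[594,381,98]))
for p in [(350,229),(473,212),(402,162),(420,281)]: print(p,atz(c,p,34)[:2].round(1))
plan([(470,200,100,3.142),(460,-18,100,3.142)],-1,25,pose=[504,381,79,3.142])
```

```text
0.6 [207.0, 179.7] [598.04497442 379.64872447] [614.23644886 392.23549438]
0.47 [201.2, 227.1] [508.39591174 385.59434443] [518.60256202 398.57803415]
0.74 [414.4, 215.4] [540.23049908  -7.05913881] [552.56237411 -20.28835064]
0.38 [200.1, 233.3] [496.83365508 386.9845905 ] [506.26842809 400.06109077]
[206.2 181.8]
(350, 229) [522.2 106.7]
(473, 212) [ 562.4 -136.6]
(402, 162) [660.9   4. ]
(420, 281) [423.4 -30.4]
[-1,0.035,-0.189,-0.022,0.0,-1,0.036,-0.188,-0.022,0.0,-1,0.035,-0.189,-0.022,0.0,-1,0.036,-0.188,-0.021,0.0,-1,0.035,-0.189,-0.022,0.0]
[-1,0.036,-0.188,-0.022,0.0,-1,0.035,-0.189,-0.022,0.0,-1,0.036,-0.188,-0.022,0.0,-1,0.009,-0.202,-0.0,0.0,-1,0.01,-0.202,-0.0,0.0]
[-1,0.009,-0.202,-0.0,0.0,-1,0.009,-0.201,-0.0,0.0,-1,0.01,-0.202,-0.0,0.0,-1,0.009,-0.202,-0.0,0.0,-1,0.009,-0.202,-0.0,0.0]
[-1,0.01,-0.202,-0.0,0.0,-1,0.009,-0.202,-0.0,0.0]
end [460. -18. 100.] 3.142
```

The garlic is gripped and lifted: load rose by 0.3 N and the views agree. The burner centre is about (545,-16), so I'm carrying it over.

>>> {"method": "arm_command", "body": {"motion": [-1,0,0,-0.1,0,-1,0,0,-0.1,0,-1,0,0,0,0,-1,0.013,-0.1,0,0,-1,0.013,-0.107,0,0]}}

```text
clock: 25.53
ee_pos: [501.3, 356.5, 102.5]
tool_rot: [3.141, 0.002, -3.14]
force: [0.4, -0.3, -1.7]
grip_width: 0.522
finger_force: 24.7
```

>>> {"method": "arm_command", "body": {"motion": [-1,0.026,-0.207,0,0,-1,0.026,-0.207,0,0,-1,0.026,-0.207,0,0,-1,0.026,-0.207,0,0,-1,0.026,-0.207,0,0]}}

```text
clock: 25.95
ee_pos: [485.4, 231.0, 102.2]
tool_rot: [3.141, 0.001, -3.141]
force: [0.1, -0.3, -1.4]
grip_width: 0.522
finger_force: 24.7
```

>>> {"method": "arm_command", "body": {"motion": [-1,0.026,-0.207,0,0,-1,0.026,-0.207,0,0,-1,0.026,-0.207,0,0,-1,0.026,-0.207,0,0,-1,0.026,-0.207,0,0]}}

```text
clock: 26.37
ee_pos: [469.8, 106.6, 102.3]
tool_rot: [-3.141, 0.002, -3.141]
force: [0.3, 0.4, -1.4]
grip_width: 0.52
finger_force: 24.7
```

>>> {"method": "arm_command", "body": {"motion": [-1,0.026,-0.207,0,0,-1,0.026,-0.207,0,0,-1,0.026,-0.207,0,0,-1,0.026,-0.207,0,0,-1,0.026,-0.15,0,0]}}

```text
clock: 26.78
ee_pos: [454.3, -11.6, 102.4]
tool_rot: [-3.141, 0.002, 3.141]
force: [-0.2, 0.3, -1.6]
grip_width: 0.521
finger_force: 24.7
```

>>> {"method": "arm_command", "body": {"motion": [-1,0,-0.057,0,0,-1,0,0,0.08,0,-1,0,0,0.08,0,-1,0,0,0.04,0,-1,0,0,0,0]}}

```text
clock: 27.2
ee_pos: [452.9, -15.2, 75.5]
tool_rot: [3.141, -0.003, -3.14]
force: [-0.1, 0.5, -1.0]
grip_width: 0.52
finger_force: 24.7
```

Run:
```python
from h import *
o=r.get_obs();print(o["clock"],o["ee_pos"],o["tool_rot"],o["force"],o["grip_width"],o["finger_force"])
for n in ("scene","top"):
  c=cap(n)
  for k,z in dict(garlic=102,tongs_grip=115,burner=34,lemon=37,teaspoon=0,matchbox=0,spice_jar=0,timer_pointer=74,timer_grip=74).items():
    for d in r.landmark_of(k,n)[:2]: print(n,k,round(d["conf"],2),np.round(d["at"]),atz(c,d["at"],z)[:2].round(1))
  for d in r.search_frame("garlic",n)[:2]: print(d)
  print(proj(c,[547,-17,102]))
```

```text
27.2 [452.89379115 -15.15097174  75.45153091] [ 3.14054879e+00 -2.75849222e-03 -3.14014136e+00] [-0.05874814  0.52861105 -1.04985188] 0.520013565119339 24.718637466430664
scene garlic 0.59 [394. 202.] [555.8 -21.4]
scene tongs_grip 0.73 [419. 221.] [446.8  -0.9]
scene tongs_grip 0.16 [349. 242.] [455.5 172. ]
scene burner 0.85 [397. 226.] [550.4 -34.9]
scene lemon 0.91 [281. 257.] [576.4 264.6]
scene teaspoon 0.47 [396. 198.] [ 714.6 -166.2]
scene matchbox 0.85 [372. 305.] [383.3 157.9]
scene spice_jar 0.5 [374. 304.] [383.7 152.6]
scene timer_pointer 0.89 [348. 244.] [500.9 141. ]
scene timer_pointer 0.69 [336. 202.] [666.   69.3]
scene timer_grip 0.92 [334. 211.] [633.4  92.9]
scene timer_grip 0.78 [339. 247.] [499.4 165.7]
{'box': [380.4, 195.0, 432.2, 228.9], 'conf': 0.68}
{'box': [384.8, 188.6, 399.9, 209.1], 'conf': 0.46}
[394.7 204.5]
top garlic 0.78 [419. 210.] [550.8 -15.2]
top tongs_grip 0.89 [424. 263.] [450.7 -20.5]
top tongs_grip 0.74 [422. 310.] [366.5 -16.8]
top lemon 0.67 [270. 194.] [586.7 265.1]
top teaspoon 0.62 [406. 299.] [388.8  -8.8]
top teaspoon 0.55 [272. 195.] [594.6 264.5]
top matchbox 0.56 [320. 299.] [385.7 162.7]
top timer_pointer 0.95 [332. 231.] [511.2 143.4]
top timer_pointer 0.86 [375. 151.] [669.5  63.9]
top timer_grip 0.92 [464. 173.] [ 630.6 -107.9]
top timer_grip 0.85 [365. 164.] [642.9  82.1]
{'box': [410.5, 192.8, 433.0, 224.2], 'conf': 0.73}
[420.2 211.5]
```

>>> {"method": "arm_command", "body": {"motion": [-1,0,0,0,0,-1,0,0,0,0,-1,0,0,0,0]}}

```text
clock: 28.55
ee_pos: [454.0, -16.5, 77.5]
tool_rot: [-3.141, -0.0, -3.141]
force: [0.4, 0.0, -0.2]
grip_width: 0.526
finger_force: 24.7
```

```bash
python3 -c "
from plant import r
o=r.get_obs();print(o['joint_velocities'].round(3),o['force'],o['grip_width'],o['finger_force']);print(r.hand_in())"
```

```text
[-0.     0.     0.    -0.001  0.001 -0.001] [ 0.42190446  0.02234847 -0.17529566] 0.5259541726403197 24.722393453121185
the job is handed in; nothing more can be done
None
```

I handed the job in at about 28.5 s with the dial at 4 and the tongs held still over the right burner, the garlic in their jaws about 7 cm above the pan support; no verdict came back, and the last force reading (−0.2 N, against about −1.5 N while carrying) did not show the expected load, though the camera views just before still placed the garlic there.

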